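# Open the carton and put the thread cone on its stand

### The arm

A 6-joint arm with a two-finger parallel gripper is mounted at the origin on the work surface. World frame = base frame: x ahead of the robot, y to its left, z up, the work surface at z = 0. Lengths are in m, angles in rad, forces in N, time in s.
With the tool pointing down it reaches from about 0.3 to 0.875 m from the base axis. Payload 6.4 kg.
Tool frame: the origin (TCP) lies at the very end of the fingers, on their centre line; the grasp point (between the pads) lies 19 mm behind it; z points along the fingers, y is the line along which they close (so a half turn about z gives the same grasp; the last joint's range is limited). The gripper opens to 88 mm and grips with 3 to 60 N. Pads are 18 mm wide; open, the fingers measure 123 mm over their backs; the gripper's body (75 mm by 187 mm) begins 45 mm behind the grasp point.
Start: joints at [-1.375, 0.181, 1.607, -0, 1.354, -0.206], TCP at [0.225, -0.529, 0.211] pointing down, gripper open.
Joint ranges: [-2.99, 2.99], [-0.89, 2.07], [0.3, 2.58], [-1.14, 4.28], [0, 2.63], [-3.12, 3.12]. Speed limits (rad/s): [2.57, 2.57, 3.01, 3.14, 3.14, 3.14].

### API

Orientations are given as a unit quaternion [x, y, z, w].
In Python, from rig import manip, optics, job gives the robot as it stands.
- The arm moves only by the tool step_arm, never from a script. Its argument "steps" is a list of rows, each an object of numbers: "dx", "dy", "dz": the shift along the tool's x, y, z normalised to -1 to 1, where 1 is 400 mm; "rx", "ry", "rz": the turn, a rotation vector about the tool's x, y, z normalised to -1 to 1, where 1 is 180 degrees; "claw": the opening, from -1 (shut) to 1 (fully open). In form: [{"dx": .., "dy": .., "dz": .., "rx": .., "ry": .., "rz": .., "claw": ..}, ...]. A call has 1 to 8 rows; each row is the pose to reach, as a shift and turn from the pose commanded when the call began, along the tool's axes at that moment, turning the shorter way round; what a row does not reach only later rows make up. A row lasts 1/8 s, in which the tool goes at most 62.5 mm and 10.7 degrees, less where a joint would pass 70% of its speed; a pose out of reach is approached as far as the arm can. A call with a number of a shift or a turn outside -1 to 1 is refused whole. A call with a gripper value outside its range is refused whole. The fingers move at their own pace and stop on an object; the grip force is fixed at half the most. Time passes only in rows, so rows that repeat a pose let the fingers close. It gives the time, the measured TCP pose, the force, the opening and the grip force at its end, in the units of the state.
- manip.observe(): the state, without advancing time (a new reading comes with each control period).
- optics.camera(name): name is "scene" or "side" or "wrist"; returns (picture, depth): 420x560x3 uint8, blue, green, red; 420x560 float32, m along the optical axis (not along the pixel's ray), 0 where there is no reading.
- optics.camera_model(name): a dict with "camera_matrix" (3x3 intrinsics, pixels), "world_to_cam" (4x4, takes a point from world to camera coordinates). Camera axes: x right, y up, looking along -z (the intrinsics and any distortion apply to the point x, -y, -z); pixel columns grow to the right and rows downward; lengths in m; the calibration is good to about 2 mm. A picture is of the moment at which its call begins: read the wrist's pose just before it. camera_model takes no time and is no camera call; for the wrist camera it gives the pose at the moment of the call.
- job.finish_job(): hands the job in; it is judged then, once.
The state is a dict: "time": time; "joint_pos": joint angles; "joint_velocities": joint speeds; "joint_torque": joint torques, N m; "tcp_pos": TCP position; "ee_rot": TCP orientation; "ft_force": force on the tool from outside, world axes, zero at the start; "torque": the same for the moment, N m; "gripper_width": opening from 0.0 (shut) to 1.0 (fully open); "finger_force": force on a finger pad.
Only numpy, scipy, OpenCV 4.12 (cv2) and the standard library are available. Lean on these libraries where they do the work, as an engineer would, in place of code of your own. Each camera call takes 0.05 s, during which the arm holds its last target. There are 200 camera calls.

### The job

Swing both flaps of the cardboard carton open, right back past upright, without crushing the cardboard. Then lift the tapered thread cone out by its tube and stand it upright in the middle of the round thread stand, setting it down gently; leave the tin in the carton and everything else where it is.

Things in the scene. Friction and masses are not known exactly. Their poses are not given: they have to be found in the camera images.
- carton: Brown cardboard carton that does not slide, 240 mm (its x) by 160 mm (its y) outside, rim 140 mm high, walls and floor 4 mm; end flaps hang down outside (248 mm over all). Origin: centre of its underside; z up. Two flaps, hinged on its long rims (+y and -y), start half raised with a gap of 40 to 90 mm between their edges.
- flap_left (a joint): Hinge of the flap on the carton's +y rim: 0 closed flat, 1.57 upright, 2.4 the stop, leaning outward. The flap is 236 mm along x, 70 mm from hinge to free edge, 4 mm thick; the hinge line is at y = +80 mm, z = 140 mm in the carton frame. Its stiff crease (about 0.05 N m) keeps it where it is left.
- flap_right (a joint): Same for the flap on the carton's -y rim (hinge line at y = -80 mm, z = 140 mm in the carton frame): 0 closed, 1.57 upright, 2.4 the stop. To open a flap, put the closed fingers into the gap and push its free edge outward and up along its arc about the hinge; a level push on a low flap jams it.
- flap_left_edge (a point): Middle of the free edge of the flap on the carton's +y rim.
- flap_right_edge (a point): Middle of the free edge of the flap on the carton's -y rim.
- cone: Cone of grey thread standing in the carton, 121 mm tall: base 76 mm across, tapering to 40 mm at 90 mm height, with a bare cardboard tube 28 mm across from 90 to 120 mm height. Origin: centre of its underside; z is its axis.
- cone_grip (a point): On the cone's axis, 108 mm above its underside: the middle of the tube, where to grip.
- tin: Plain closed steel tin, 68 mm across, 70 mm tall, standing beside the cone in the carton (either may be at the carton's +x end). Origin: centre of its underside.
- stand: Round thread stand that does not slide: iron foot 110 mm across with a flat plywood top 96 mm across, 16 mm high in all. Origin: centre of its underside; z up.
- stand_top (a point): Centre of the stand's flat top, 16 mm above its underside.
- jar: Amber glass jar, 56 mm across, 75 mm tall, between carton and stand. Bystander.
- mallet: Hammer with a wooden handle, 240 mm long, lying on the bench beyond the work. Bystander.

How it is judged:
On the way, in this order (a step that is already met when the one before it is completed fails the run):
1. Both flaps are swung open past upright, to at least 1.83 rad (105 degrees) each, the cone still standing in the carton (value of joint each of flap_left, flap_right above 1.83 rad and z of cone in the frame of carton below 0.02 m), for 0.2 s.
2. The cone, held in the fingers, is lifted until its underside is above the carton's rim (z of cone in the frame of carton above 0.145 m and contact force between the fingers and cone above 0.5 N), for 0.1 s.
At the end, for the whole second after the job is handed in: The cone stands upright (within 0.08 rad) at rest and released on the stand's flat top, its axis within 12 mm of the stand's centre; both flaps are still open past upright (at least 1.75 rad, 100 degrees); the robot touches nothing (horizontal distance between cone and stand_top below 0.012 m and z of cone in the frame of stand_top between -0.004 and 0.004 m and angle between cone's own z axis and vertical below 0.08 rad and linear speed of cone below 0.02 m/s and value of joint each of flap_left, flap_right above 1.75 rad and contact force between the fingers and cone below 0.1 N).
It fails at once if the robot presses on the carton or its flaps with more than 30 N (contact force between any of the fingers, the arm and carton above 30 N).
It fails at once if the cone is let go over the stand with its underside more than 10 mm above the top (dropped) (contact force between the fingers and cone below 0.05 N and horizontal distance between cone and stand_top below 0.1 m and z of cone in the frame of stand_top above 0.01 m).
It fails at once if the tin is shifted by more than 25 mm or tipped by more than 0.3 rad (distance of tin from where it was at the start of the episode above 0.025 m or angle between tin's own z axis and vertical above 0.3 rad).
It fails at once if the jar or the hammer is moved by more than 25 mm (distance of any of jar, mallet from where it was at the start of the episode above 0.025 m).
It also fails if it takes over 64 s, if anything falls off the work surface, if the arm or the gripper's body presses on something with over 40 N, if the wrist force passes 120 N, or if a joint passes its speed limit or range.

## Working session

There is one attempt and no reset: what is moved stays moved. The work goes in short steps, Python scripts to look and compute and a tool call to move; the robot and the scene stay as the last step left them, time stands still between calls to the robot, and variables do not carry over. Pictures are saved under pics/ and viewed, at most 10 in all, crops included, and the job is handed in when it is done.

Besides the shell and the picture viewer there is one more tool, called after "Request:" in YAML: its name, and indented under it one key for each argument. step_arm: Moves the arm, as the interface text tells. Its arguments: {"type":"object","properties":{"steps":{"type":"array","items":{"type":"object","properties":{"dx":{"type":"number"},"dy":{"type":"number"},"dz":{"type":"number"},"rx":{"type":"number"},"ry":{"type":"number"},"rz":{"type":"number"},"claw":{"type":"number"}}}}},"required":["steps"]}

```bash
mkdir -p pics; ls; cat > h.py <<'E'
import numpy as np, cv2
from rig import manip, optics, job
def cloud(n):
    im,d=optics.camera(n); m=optics.camera_model(n); K=np.array(m["camera_matrix"]); T=np.linalg.inv(np.array(m["world_to_cam"]))
    v,u=np.mgrid[0:d.shape[0],0:d.shape[1]]
    P=np.stack([(u-K[0,2])/K[0,0]*d,-(v-K[1,2])/K[1,1]*d,-d,np.ones_like(d)],-1)@T.T
    P=P[...,:3]; P[d==0]=np.nan
    return im,P
E
python3 - <<'E'
from h import *
s=manip.observe(); print(s)
ims=[]
for n in ("scene","side"):
    im,P=cloud(n); np.save(f"{n}.npy",P); cv2.imwrite(f"pics/{n}0.png",im); print(n,optics.camera_model(n))
E
```

```text
pics
{'time': 0.0, 'joint_pos': array([-1.37531501e+00,  1.81544224e-01,  1.60795456e+00,  3.44119734e-05,
        1.35383063e+00, -2.06302965e-01]), 'joint_velocities': array([-4.63255565e-05, -1.40421391e-04,  9.17601879e-05, -4.01780545e-04,
        8.10964507e-04,  1.37541160e-04]), 'joint_torque': array([-5.61373108e-04, -4.33870411e+01, -3.41850400e+01,  7.01580732e-02,
        3.83474305e-02, -1.34074080e-04]), 'tcp_pos': array([ 0.22477274, -0.52862989,  0.21003424]), 'ee_rot': array([ 9.79889319e-01,  1.99539891e-01,  2.14977617e-05, -8.68277834e-04]), 'ft_force': array([-0.07797254,  0.65038593,  0.59868232]), 'torque': array([ 0.02106957,  0.0154687 , -0.01855159]), 'finger_force': 0.0, 'gripper_width': 1.0007741649350996}
scene {'camera_matrix': array([[397.95495901,   0.        , 283.53328649],
       [  0.        , 397.95495901, 210.51163658],
       [  0.        ,   0.        ,   1.        ]]), 'world_to_cam': array([[ 0.42333889,  0.90588207, -0.01272242, -0.2629479 ],
       [-0.78109607,  0.37206615,  0.50145359,  0.4243622 ],
       [ 0.4589914 , -0.20234737,  0.865091  , -1.37716883],
       [ 0.        ,  0.        ,  0.        ,  1.        ]])}
side {'camera_matrix': array([[420.54121523,   0.        , 273.21755888],
       [  0.        , 420.54121523, 197.41247737],
       [  0.        ,   0.        ,   1.        ]]), 'world_to_cam': array([[ 0.98199946, -0.18792053, -0.01905063, -0.62057225],
       [ 0.15267942,  0.73034764,  0.66579375, -0.16808001],
       [-0.11120273, -0.65671775,  0.74589259, -0.98129631],
       [ 0.        ,  0.        ,  0.        ,  1.        ]])}
```

View pics/scene0.png

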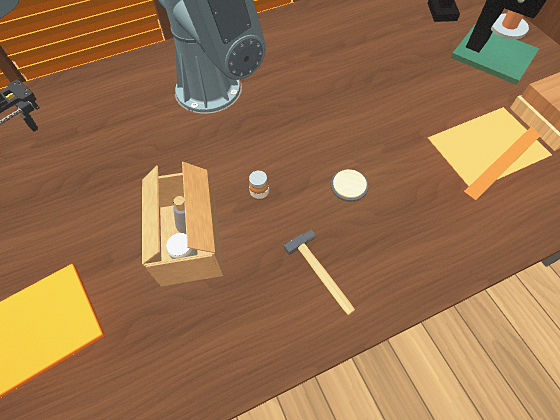

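View pics/side0.png

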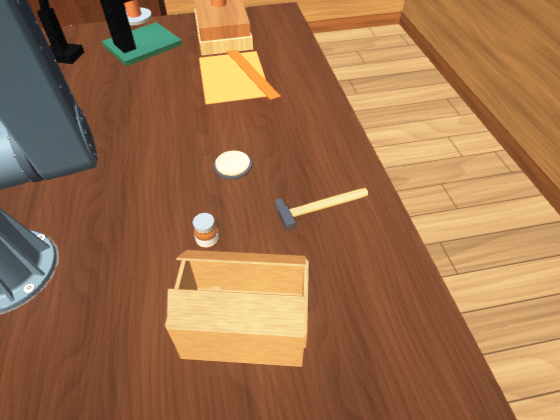

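Scene view: carton at (142–222, 160–285) with the cone tube at (180,202), the tin at (178,245), the jar at (258,185), the stand at (350,184) and the hammer at (320,270). In the side view the stand is at (233,163), the jar at (205,230), and the carton at (170–310, 252–362).

```bash
python3 - <<'E'
from h import *
A=np.load("scene.npy");B=np.load("side.npy")
def show(n,P,pts):
    for u,v in pts:
        print(n,(u,v),np.round(np.nanmedian(P[v-1:v+2,u-1:u+2].reshape(-1,3),0),4))
show("scene",A,[(180,200),(180,215),(178,240),(258,177),(350,182),(150,200),(150,230),(195,190),(203,225),(190,275),(300,241),(345,300)])
show("side",B,[(233,162),(204,220),(240,310),(200,310),(280,310),(240,256),(240,345),(285,212),(350,193)])
# stand: pixels height ~16mm
for n,P,(u,v) in (("scene",A,(350,184)),("side",B,(233,163))):
    w=P[v-25:v+25,u-28:u+28].reshape(-1,3); q=w[(w[:,2]>0.011)&(w[:,2]<0.022)]
    c,r=cv2.minEnclosingCircle(q[:,:2].astype(np.float32)); print(n,"stand",q.mean(0),c,r,len(q))
# jar
for n,P,(u,v) in (("scene",A,(258,185)),("side",B,(205,230))):
    w=P[v-25:v+25,u-20:u+20].reshape(-1,3); q=w[(w[:,2]>0.066)&(w[:,2]<0.085)]
    print(n,"jar",q.mean(0),np.ptp(q,0),len(q))
# carton points
for n,P in (("scene",A),("side",B)):
    q=P.reshape(-1,3); k=(q[:,0]>.3)&(q[:,0]<.8)&(q[:,1]<-0.1)&(q[:,1]>-.6)&(q[:,2]>.02)&(q[:,2]<.25)
    print(n,k.sum(),np.nanpercentile(q[k],[1,50,99],axis=0))
E
```

```text
scene (180, 200) [ 0.4817 -0.222   0.1224]
scene (180, 215) [ 0.5009 -0.2368  0.0859]
scene (178, 240) [ 0.5612 -0.2639  0.0735]
scene (258, 177) [ 0.4701 -0.006   0.0744]
scene (350, 182) [0.5606 0.2419 0.0139]
scene (150, 200) [ 0.483  -0.2858  0.1683]
scene (150, 230) [ 0.5635 -0.3072  0.169 ]
scene (195, 190) [ 0.5031 -0.1791  0.1681]
scene (203, 225) [ 0.597  -0.1933  0.16  ]
scene (190, 275) [ 0.6455 -0.2687  0.0367]
scene (300, 241) [0.6735 0.0239 0.0245]
scene (345, 300) [0.8628 0.0522 0.0242]
side (233, 162) [0.5617 0.2358 0.015 ]
side (204, 220) [ 0.4689 -0.0073  0.0742]
side (240, 310) [ 0.5208 -0.2975  0.1701]
side (200, 310) [ 0.4532 -0.2815  0.1669]
side (280, 310) [ 0.5873 -0.3117  0.1736]
side (240, 256) [ 0.5358 -0.1846  0.1655]
side (240, 345) [ 0.5107 -0.3209  0.0854]
side (285, 212) [0.6658 0.0182 0.0254]
side (350, 193) [0.8432 0.0463 0.0243]
scene stand [0.56506724 0.2371629  0.01496134] (0.5647560358047485, 0.23672552406787872) 0.05435341224074364 760
side stand [0.55964807 0.23402773 0.01484136] (0.5593360662460327, 0.23362204432487488) 0.053404126316308975 667
scene jar [ 0.47233636 -0.00839263  0.07348113] [0.04836178 0.04810429 0.01267112] 233
side jar [ 0.4673603  -0.01166663  0.07365549] [0.04883514 0.05094555 0.01166326] 318
scene 7880 [[ 0.40223727 -0.59368687  0.02014777]
 [ 0.56868102 -0.24929048  0.13712004]
 [ 0.67670444 -0.14231461  0.19022158]]
side 13660 [[ 0.39645262 -0.34849244  0.02255467]
 [ 0.52000677 -0.29043463  0.14316234]
 [ 0.65294983 -0.14163477  0.19055126]]
```

```bash
python3 - <<'E'
from h import *
A=np.load("scene.npy");B=np.load("side.npy")
R={}
def plane(n,q):
    q=q.reshape(-1,3); q=q[np.isfinite(q[:,0])]
    for _ in range(3):
        c=q.mean(0); nn=np.linalg.svd(q-c,full_matrices=False)[2][2]; e=(q-c)@nn; q=q[abs(e)<.006]
    nn*=np.sign(nn[2]); h=nn[:2]/np.hypot(*nn[:2])
    print(n,len(q),c.round(4),nn.round(3),"tilt from horiz",np.arccos(nn[2]),"axis ang",np.degrees(np.arctan2(h[0],-h[1])))
    return c,nn
# yaw guess from end wall etc.
for name,P in (("scene",A),("side",B)):
    q=P.reshape(-1,3); k=(q[:,0]>.36)&(q[:,0]<.72)&(q[:,1]<-0.1)&(q[:,1]>-.4)&(q[:,2]>.145)&(q[:,2]<.25); q=q[k]
    L=q[q[:,1]>-.225-.21*(q[:,0]-.52)+ -.02]; Rr=q[q[:,1]<=-.245-.21*(q[:,0]-.52)]
    for s,z in (("L",L),("R",Rr)):
        if len(z)<50: continue
        c,nn=plane(name+s,z)
        # extremes along axis (yaw t) and z
        t=np.radians(-12); 
        z=z[abs((z-c)@nn)<.006]
        x=z@np.array([np.cos(t),np.sin(t),0]); y=z@np.array([-np.sin(t),np.cos(t),0])
        print("  x",np.percentile(x,[1,99]),"y",np.percentile(y,[1,99]),"z",np.percentile(z[:,2],[1,99]))
# outer right wall in side view
w=B[335:356,190:295]; c,nn=plane("sidewall",w)
# front end wall scene
w=A[272:280,170:210]; plane("end",w)
E
```

```text
sceneL 2082 [ 0.551  -0.1914  0.1687] [0.176 0.657 0.733] tilt from horiz 0.7478210616971447 axis ang 164.9676142841631
  x [0.45522672 0.6876536 ] y [-0.09983356 -0.04452135] z [0.14547299 0.19037013]
sceneR 1397 [ 0.524  -0.2953  0.1703] [-0.177 -0.663  0.727] tilt from horiz 0.7568072880025748 axis ang -14.921654050647026
  x [0.44928541 0.68248211] y [-0.20897038 -0.15334767] z [0.14551144 0.19195471]
sideL 1287 [ 0.5403 -0.1948  0.1729] [0.173 0.647 0.742] tilt from horiz 0.7340708410219074 axis ang 165.02217910822787
  x [0.45300779 0.6833636 ] y [-0.1031071  -0.04637069] z [0.1456584 0.191432 ]
sideR 5314 [ 0.5128 -0.2965  0.1683] [-0.178 -0.669  0.721] tilt from horiz 0.7649131315298165 axis ang -14.895766827998129
  x [0.44728201 0.67816699] y [-0.21019874 -0.15656978] z [0.1455753  0.19106883]
sidewall 2199 [ 0.5136 -0.3218  0.0846] [0.258 0.966 0.002] tilt from horiz 1.568546729778925 axis ang 165.0570534507045
end 320 [ 0.6454 -0.2702  0.035 ] [-0.965  0.263  0.019] tilt from horiz 1.551925896929835 axis ang -105.22794811432476
```

```bash
python3 - <<'E'
from h import *
t=np.radians(-15); X=np.array([np.cos(t),np.sin(t),0]);Y=np.array([-np.sin(t),np.cos(t),0])
for n in ("scene","side"):
    P=np.load(n+".npy"); q=P.reshape(-1,3); k=(q[:,0]>.36)&(q[:,0]<.72)&(q[:,1]<-0.1)&(q[:,1]>-.4)&(q[:,2]>.145)&(q[:,2]<.25); q=q[k]
    x=q@X;y=q@Y
    for s,m in (("L",y>-.10),("R",y<-.11)):
        # flap with plane top line: y vs z
        p=np.polyfit(q[m][:,2],y[m],1)
        print(n,s,"x",np.percentile(x[m],[.5,99.5]),"y at z.142",np.polyval(p,.142),"top",np.percentile(q[m][:,2],99.5),np.polyval(p,np.percentile(q[m][:,2],99.5)))
    w=P.reshape(-1,3); xx=w@X; yy=w@Y
    m=(xx>.45)&(xx<.69)&(yy>-.2)&(yy<-.06)&(w[:,2]>.01)
    # cone/tin inside: away from flaps
    i=m&(w[:,2]>.112)&(w[:,2]<.126)&(yy>-.16)&(yy<-.1)&(xx<.66)&(xx>.48)
    print(n,"tube",i.sum(),xx[i].mean(),yy[i].mean(),np.percentile(xx[i],[2,98]),np.percentile(yy[i],[2,98]),w[i].mean(0), "ztop",np.percentile(w[i][:,2],[50,98]) if i.sum() else 0)
    i=m&(w[:,2]>.066)&(w[:,2]<.079)&(yy>-.19)&(yy<-.07)&(xx<.68)&(xx>.54)
    print(n,"tin",i.sum(),np.percentile(xx[i],[2,98]),np.percentile(yy[i],[2,98]),w[i].mean(0))
    # outer walls
    o=(xx>.44)&(xx<.70)&(yy<-.19)&(yy>-.25)&(w[:,2]>.03)&(w[:,2]<.13); print("wall y",np.median(yy[o]),o.sum())
    o=(xx>.66)&(xx<.72)&(yy<-.07)&(yy>-.2)&(w[:,2]>.03)&(w[:,2]<.12); print("end x",np.percentile(xx[o],[50,90]),o.sum())
E
```

```text
scene L x [0.45682007 0.69141466] y at z.142 -0.01376368566655553 top 0.19128734542916134 -0.0664145369896457
scene R x [0.45580574 0.69148113] y at z.142 -0.17948369521757562 top 0.19238323353723982 -0.1264255718444551
scene tube 16 0.5249741248927976 -0.10275332363977613 [0.512513   0.53371514] [-0.10463399 -0.10043236] [ 0.48049155 -0.23512539  0.12229167] ztop [0.12239174 0.12439265]
scene tin 440 [0.54585515 0.64914472] [-0.13904966 -0.09002741] [ 0.56679904 -0.26868041  0.07282011]
wall y nan 0
end x [0.69601665 0.69778743] 615
side L x [0.45491116 0.6879532 ] y at z.142 -0.014135519621406717 top 0.19176006282690689 -0.06906088392128978
side R x [0.45470476 0.68796311] y at z.142 -0.1809191455373326 top 0.19150214494732754 -0.12976308297784736
  return _methods._mean(a, axis=axis, dtype=dtype,
  ret = ret.dtype.type(ret / rcount)
<stdin>:14: RuntimeWarning: Mean of empty slice.
Traceback (most recent call last):
IndexError: index -1 is out of bounds for axis 0 with size 0
```

```bash
cat >> h.py <<'E'
from scipy.spatial.transform import Rotation as Ro
t15=np.radians(-15); CX=np.array([np.cos(t15),np.sin(t15),0]);CY=np.array([-np.sin(t15),np.cos(t15),0]);CZ=np.array([0,0,1.])
C0=.573*CX-.0975*CY   # carton origin
def c2w(x,y,z): return C0+x*CX+y*CY+z*CZ
def w2c(p): d=np.asarray(p)-C0; return np.array([d@CX,d@CY,d[2]])
DOWN=Ro.from_matrix(np.stack([np.cross(CX,-CZ),CX,-CZ],1))  # tool y along carton X
def rel(p,Rt=DOWN,s=None):
    s=s or manip.observe(); R0=Ro.from_quat(s["ee_rot"])
    d=R0.inv().apply(np.asarray(p)-s["tcp_pos"])/.4; r=(R0.inv()*Rt).as_rotvec()/np.pi
    return np.round(d,4),np.round(r,4)
E
python3 - <<'E'
from h import *
print(rel(c2w(0,0,.36)))
s=manip.observe(); print(rel(s["tcp_pos"]+[0,0,.15]), C0, s["time"])
E
```

```text
(array([ 0.9782, -0.3625, -0.3738]), array([-0.0004, -0.0003, -0.2888]))
(array([ 1.00e-04, -5.00e-04, -3.75e-01]), array([-0.0004, -0.0003, -0.2888])) [ 0.52824064 -0.24248108  0.        ] 0.1
```

Request:
step_arm:
  steps:
    - {"dx": 0,"dy": 0,"dz": -0.15,"rz": -0.05,"claw": -1}
    - {"dx": 0.1,"dy": -0.04,"dz": -0.28,"rz": -0.1,"claw": -1}
    - {"dx": 0.24,"dy": -0.09,"dz": -0.374,"rz": -0.15,"claw": -1}
    - {"dx": 0.38,"dy": -0.14,"dz": -0.374,"rz": -0.2,"claw": -1}
    - {"dx": 0.52,"dy": -0.19,"dz": -0.374,"rz": -0.25,"claw": -1}
    - {"dx": 0.66,"dy": -0.25,"dz": -0.374,"rz": -0.289,"claw": -1}
    - {"dx": 0.8,"dy": -0.3,"dz": -0.374,"rz": -0.289,"claw": -1}
    - {"dx": 0.978,"dy": -0.3625,"dz": -0.374,"rz": -0.289,"claw": -1}

```text
validation failed for argument at $.st...
```

Request:
step_arm:
  steps:
    - {"claw": -1}
    - {"claw": -1}

```text
validation failed for argument at $.st...
```

```bash
python3 - <<'E'
from h import *
s=manip.observe(); print(s["time"],s["tcp_pos"],s["gripper_width"],s["joint_pos"].round(2),w2c(s["tcp_pos"]),rel(c2w(0,0,.36)))
im,P=cloud("wrist"); cv2.imwrite("pics/w1.png",im); np.save("w1.npy",P)
E
```

```text
0.1 [ 0.22476247 -0.52872133  0.21014827] 1.0009857773219726 [-1.38  0.18  1.61 -0.    1.35 -0.21] [-0.21905297 -0.35503278  0.21014827] (array([ 0.9782, -0.3625, -0.3738]), array([-0.0004, -0.0003, -0.2888]))
```

View pics/w1.png

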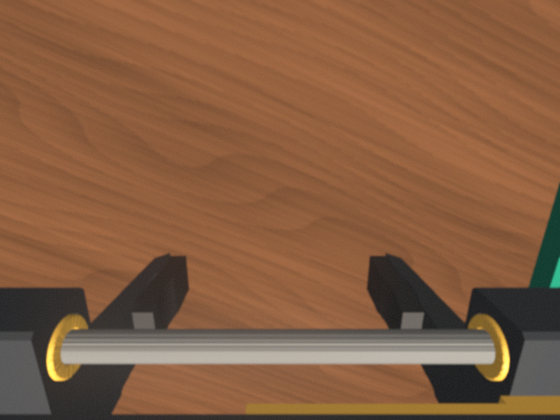

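The wrist view shows only bare bench between the fingers, because the move was refused: every row needs all seven fields.

Request:
step_arm:
  steps:
    - {"dx": 0,"dy": 0,"dz": -0.15,"rx": 0,"ry": 0,"rz": -0.05,"claw": -1}
    - {"dx": 0.1,"dy": -0.04,"dz": -0.28,"rx": 0,"ry": 0,"rz": -0.1,"claw": -1}
    - {"dx": 0.24,"dy": -0.09,"dz": -0.374,"rx": 0,"ry": 0,"rz": -0.15,"claw": -1}
    - {"dx": 0.38,"dy": -0.14,"dz": -0.374,"rx": 0,"ry": 0,"rz": -0.2,"claw": -1}
    - {"dx": 0.52,"dy": -0.19,"dz": -0.374,"rx": 0,"ry": 0,"rz": -0.25,"claw": -1}
    - {"dx": 0.66,"dy": -0.25,"dz": -0.374,"rx": 0,"ry": 0,"rz": -0.289,"claw": -1}
    - {"dx": 0.8,"dy": -0.3,"dz": -0.374,"rx": 0,"ry": 0,"rz": -0.289,"claw": -1}
    - {"dx": 0.978,"dy": -0.3625,"dz": -0.374,"rx": 0,"ry": 0,"rz": -0.289,"claw": -1}

```text
time: 1.15
tcp_pos: [0.5197, -0.2499, 0.3604]
ee_rot: [0.793, 0.609, -0.0, 0.0]
ft_force: [0.7, -0.2, -0.5]
gripper_width: 0.116
finger_force: 0.0
```

Request:
step_arm:
  steps:
    - {"dx": 0,"dy": 0,"dz": 0,"rx": 0,"ry": 0,"rz": 0,"claw": -1}
    - {"dx": 0,"dy": 0,"dz": 0,"rx": 0,"ry": 0,"rz": 0,"claw": -1}

```text
time: 1.4
tcp_pos: [0.5182, -0.2516, 0.3601]
ee_rot: [0.793, 0.609, -0.0, -0.0]
ft_force: [-0.6, -0.7, -0.6]
gripper_width: 0.009
finger_force: 0.0
```

```bash
python3 - <<'E'
from h import *
s=manip.observe(); print(s["time"],s["tcp_pos"],s["gripper_width"],s["joint_pos"].round(2),w2c(s["tcp_pos"]),rel(c2w(0,0,.36)))
im,P=cloud("wrist"); cv2.imwrite("pics/w2.png",im); np.save("w2.npy",P); T=np.linalg.inv(optics.camera_model("wrist")["world_to_cam"]); print(w2c(T[:3,3]),T[:3,:3]@[0,0,-1])
q=(P.reshape(-1,3)-C0); q=np.stack([q@CX,q@CY,q[:,2]],1)
for s_,m in (("L",q[:,1]>0),("R",q[:,1]<0)):
    z=q[m&(q[:,2]>.147)&(q[:,2]<.25)&(abs(q[:,0])<.13)&(abs(q[:,1])<.11)]
    if len(z)>50:
        p=np.polyfit(z[:,2],z[:,1],1); print(s_,len(z),np.percentile(z,[.5,50,99.5],axis=0).round(4).tolist(),np.polyval(p,[.142,.19]))
E
```

```text
1.4 [ 0.51823189 -0.25163407  0.36006221] 0.008660071658496285 [-0.66  0.1   1.4  -0.    1.64 -0.4 ] [-0.00729874 -0.01143157  0.36006221] (array([0.0286, 0.0183, 0.0001]), array([-0.0003,  0.0001,  0.0005]))
[-0.00822235  0.06775063  0.53338279] [-0.08154975 -0.29963365 -0.95056263]
L 11348 [[-0.1182, 0.0277, 0.1472], [-0.002, 0.0506, 0.1713], [0.1154, 0.0766, 0.1911]] [0.08204738 0.0304915 ]
R 5946 [[-0.1182, -0.08, 0.1473], [-0.0027, -0.0516, 0.1744], [0.1153, -0.0312, 0.192]] [-0.08571509 -0.03457419]
```

View pics/w2.png

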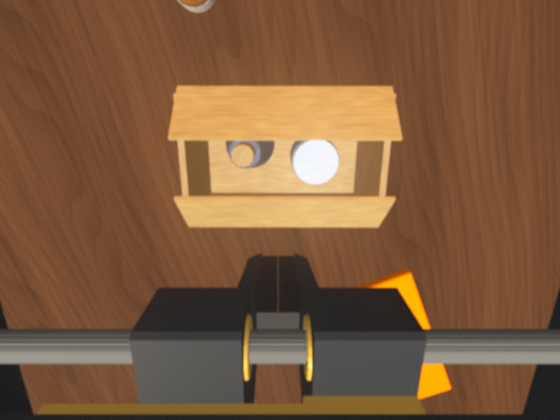

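Wrist view: the cone tube top is at (243,155), the tin lid at (316,160), the +y flap covers rows 88–138, the −y flap rows 197–227, and the gap is clear.

```bash
sed -i 's/^C0=.*/C0=.5715*CX-.099*CY/' h.py; python3 - <<'E'
from h import *
P=np.load("w2.npy"); q=P.reshape(-1,3)-C0; q=np.stack([q@CX,q@CY,q[:,2]],1)
for n,a,b in (("tube",.118,.13),("tin",.068,.08)):
    m=(q[:,2]>a)&(q[:,2]<b)&(abs(q[:,0])<.1)&(abs(q[:,1])<.05); z=q[m]
    if n=="tin": z=z[z[:,0]>0]
    print(n,len(z),np.percentile(z,[1,50,99],axis=0).round(4).tolist(), cv2.minEnclosingCircle(z[:,:2].astype(np.float32)))
print("jar",w2c([.47,-.01,.07]))
s=manip.observe()
for p in [(0.01,0.005,.30),(0.01,0.005,.168)]: print(p,rel(c2w(*p)))
E
```

```text
tube 405 [[-0.0628, -0.0097, 0.1189], [-0.0503, 0.0038, 0.1236], [-0.0372, 0.0165, 0.1257]] ((-0.0504012256860733, 0.003317511174827814), 0.013809499330818653)
tin 1545 [[0.0167, -0.0421, 0.0717], [0.0451, -0.0127, 0.0738], [0.0739, 0.0147, 0.0758]] ((0.04543181136250496, -0.013769181445240974), 0.0313936248421669)
jar [-0.11492667  0.21098569  0.07      ]
(0.01, 0.005, 0.3) (array([0.0393, 0.0401, 0.1506]), array([-0.0002,  0.0001, -0.    ]))
(0.01, 0.005, 0.168) (array([0.0393, 0.0403, 0.4806]), array([-0.0002,  0.0001, -0.    ]))
```

Request:
step_arm:
  steps:
    - {"dx": 0.027,"dy": 0.015,"dz": 0.12,"rx": 0,"ry": 0,"rz": 0,"claw": -1}
    - {"dx": 0.027,"dy": 0.015,"dz": 0.24,"rx": 0,"ry": 0,"rz": 0,"claw": -1}
    - {"dx": 0.027,"dy": 0.015,"dz": 0.36,"rx": 0,"ry": 0,"rz": 0,"claw": -1}
    - {"dx": 0.027,"dy": 0.015,"dz": 0.45,"rx": 0,"ry": 0,"rz": 0,"claw": -1}
    - {"dx": 0.027,"dy": 0.015,"dz": 0.4875,"rx": 0,"ry": 0,"rz": 0,"claw": -1}
    - {"dx": 0.027,"dy": 0.015,"dz": 0.4875,"rx": 0,"ry": 0,"rz": 0,"claw": -1}

```text
time: 2.2
tcp_pos: [0.5263, -0.2436, 0.1652]
ee_rot: [0.794, 0.608, -0.0, -0.001]
ft_force: [-0.1, 0.1, -0.3]
gripper_width: 0.005
finger_force: 0.0
```

```bash
python3 - <<'E'
from h import *
s=manip.observe(); print(s["time"],w2c(s["tcp_pos"]),s["ft_force"],s["gripper_width"])
for th in np.arange(.75,2.3,.1):
    if th<1.57: y=80-70*np.cos(th)-9; z=140+70*np.sin(th)-22
    else: y=80-48*np.cos(th)-9; z=140+48*np.sin(th)
    print(round(th,2),round(y),round(z),rel(c2w(0,y/1e3,z/1e3),s=s)[0])
E
```

```text
2.2 [-1.02972020e-04 -5.45653328e-05  1.65230572e-01] [-0.10962679  0.10783682 -0.25590837] 0.004547568542887917
0.75 20 166 [ 0.0496  0.0002 -0.0012]
0.85 25 171 [ 0.0621  0.0002 -0.0134]
0.95 30 175 [ 0.0759  0.0002 -0.0242]
1.05 36 179 [ 0.0906  0.0001 -0.0337]
1.15 42 182 [ 1.062e-01  1.000e-04 -4.160e-02]
1.25 49 184 [ 1.225e-01  1.000e-04 -4.790e-02]
1.35 56 186 [ 1.393e-01  1.000e-04 -5.260e-02]
1.45 63 187 [ 0.1566  0.     -0.0556]
1.55 70 188 [ 0.174   0.     -0.0568]
1.65 75 188 [ 0.1872 -0.     -0.0565]
1.75 80 187 [ 0.199  -0.     -0.0549]
1.85 84 186 [ 0.2107 -0.     -0.0522]
1.95 89 185 [ 0.2221 -0.     -0.0483]
2.05 93 183 [ 0.233  -0.     -0.0433]
2.15 97 180 [ 0.2433 -0.     -0.0373]
2.25 101 177 [ 0.253  -0.     -0.0302]
```

Request:
step_arm:
  steps:
    - {"dx": 0.04,"dy": 0,"dz": 0,"rx": 0,"ry": 0,"rz": 0,"claw": -1}
    - {"dx": 0.06,"dy": 0,"dz": -0.012,"rx": 0,"ry": 0,"rz": 0,"claw": -1}
    - {"dx": 0.076,"dy": 0,"dz": -0.024,"rx": 0,"ry": 0,"rz": 0,"claw": -1}
    - {"dx": 0.09,"dy": 0,"dz": -0.033,"rx": 0,"ry": 0,"rz": 0,"claw": -1}
    - {"dx": 0.106,"dy": 0,"dz": -0.0415,"rx": 0,"ry": 0,"rz": 0,"claw": -1}
    - {"dx": 0.1225,"dy": 0,"dz": -0.048,"rx": 0,"ry": 0,"rz": 0,"claw": -1}
    - {"dx": 0.139,"dy": 0,"dz": -0.0525,"rx": 0,"ry": 0,"rz": 0,"claw": -1}
    - {"dx": 0.157,"dy": 0,"dz": -0.0555,"rx": 0,"ry": 0,"rz": 0,"claw": -1}

```text
time: 3.2
tcp_pos: [0.5434, -0.1816, 0.1877]
ee_rot: [0.793, 0.609, -0.0, -0.0]
ft_force: [-0.2, -0.2, -0.3]
gripper_width: -0.0
finger_force: 0.0
```

Request:
step_arm:
  steps:
    - {"dx": 0.017,"dy": 0,"dz": -0.001,"rx": 0,"ry": 0,"rz": 0,"claw": -1}
    - {"dx": 0.03,"dy": 0,"dz": -0.001,"rx": 0,"ry": 0,"rz": 0,"claw": -1}
    - {"dx": 0.042,"dy": 0,"dz": 0.001,"rx": 0,"ry": 0,"rz": 0,"claw": -1}
    - {"dx": 0.054,"dy": 0,"dz": 0.0035,"rx": 0,"ry": 0,"rz": 0,"claw": -1}
    - {"dx": 0.065,"dy": 0,"dz": 0.0075,"rx": 0,"ry": 0,"rz": 0,"claw": -1}
    - {"dx": 0.076,"dy": 0,"dz": 0.0125,"rx": 0,"ry": 0,"rz": 0,"claw": -1}
    - {"dx": 0.086,"dy": 0,"dz": 0.018,"rx": 0,"ry": 0,"rz": 0,"claw": -1}
    - {"dx": 0.092,"dy": 0,"dz": 0.022,"rx": 0,"ry": 0,"rz": 0,"claw": -1}

```text
time: 4.2
tcp_pos: [0.5528, -0.1462, 0.1787]
ee_rot: [0.793, 0.609, -0.0, -0.0]
ft_force: [-0.0, 1.0, -0.1]
gripper_width: 0.0
finger_force: 0.0
```

```bash
cat >> h.py <<'E'
def flap(n,lo=.147):
    im,P=cloud(n); q=P.reshape(-1,3)-C0; q=np.stack([q@CX,q@CY,q[:,2]],1); out={}
    for s in (1,-1):
        z=q[(q[:,2]>lo)&(q[:,2]<.215)&(abs(q[:,0])<.118)&(s*q[:,1]>.02)&(s*q[:,1]<.135)&(abs(q[:,0])>.05)]
        if len(z)<80: continue
        v=np.c_[80-s*z[:,1]*1e3,z[:,2]*1e3-140]; v=v[np.hypot(*v.T)<78]
        out["L" if s>0 else "R"]=(len(v),round(float(np.median(np.arctan2(v[:,1],v[:,0]))),3))
    return im,out
E
python3 - <<'E'
from h import *
s=manip.observe(); print(s["time"],w2c(s["tcp_pos"]),s["ft_force"])
for n in ("scene","side"): print(n,flap(n)[1])
E
```

```text
4.2 [0.00031208 0.10083722 0.17866179] [-0.03075322  0.96906171 -0.13236605]
scene {'L': (809, 0.87), 'R': (751, 0.807)}
side {'L': (711, 0.845), 'R': (2918, 0.838)}
```

```bash
python3 - <<'E'
from h import *
a,_=optics.camera("scene"); b,_=optics.camera("side")
cv2.imwrite("pics/f1.png",np.hstack([cv2.resize(a[110:300,90:280],(400,400)),cv2.resize(b[180:380,130:330],(400,400))]))
E
```

```text
(no output)
```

View pics/f1.png

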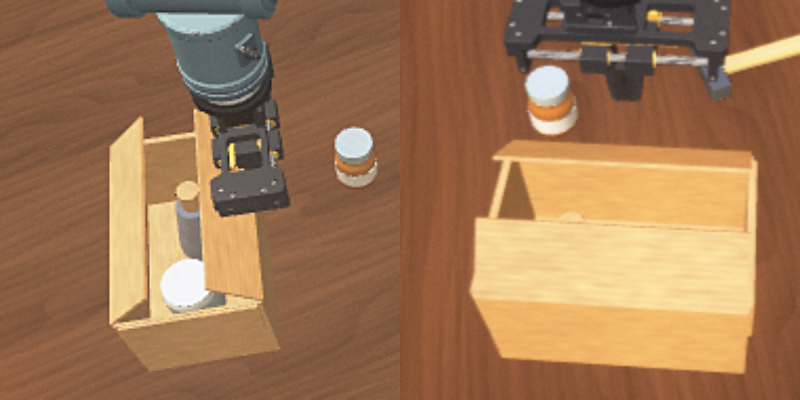

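The crops show the gripper outside (+y of) the left flap and the flap unmoved. I'll check the tip's real position against the cameras.

```bash
python3 - <<'E'
from h import *
s=manip.observe()
for n in ("scene","side"):
    m=optics.camera_model(n);K=m["camera_matrix"]
    for lab,p in (("tcp",s["tcp_pos"]),("Ledge 0.75",c2w(0,.032,.19)),("Ledge 2.2",c2w(.1,.08+.07*.588,.14+.07*.81)),("Ledge2.2b",c2w(-.1,.08+.07*.588,.14+.07*.81))):
        c=(m["world_to_cam"]@np.r_[p,1])[:3]; print(n,lab,K[0,2]+K[0,0]*c[0]/-c[2],K[1,2]-K[1,1]*c[1]/-c[2])
im,P=cloud("side"); q=P.reshape(-1,3)-C0; q=np.stack([q@CX,q@CY,q[:,2]],1)
z=q[(abs(q[:,0])<.03)&(q[:,1]>.02)&(q[:,1]<.16)&(q[:,2]>.13)&(q[:,2]<.3)]
z=z[np.argsort(z[:,2])]; print(len(z)); print(z[::max(1,len(z)//25)].round(3).tolist())
E
```

```text
scene tcp 214.06081429928741 198.75815670454983
scene Ledge 0.75 183.81139653815637 200.65952240567742
scene Ledge 2.2 226.0610523376063 230.87481496349542
scene Ledge2.2b 217.66393882498627 159.35142039783221
side tcp 245.51486791782034 234.43736292491675
side Ledge 0.75 240.44860425591114 261.23000133028705
side Ledge 2.2 297.64672485861297 222.68406244351314
side Ledge2.2b 194.96483542784972 218.03529625362268
1145
[[0.02, 0.085, 0.14], [-0.021, 0.075, 0.151], [0.027, 0.065, 0.16], [0.0, 0.056, 0.168], [-0.002, 0.048, 0.176], [0.018, 0.04, 0.183], [0.017, 0.031, 0.188], [0.028, 0.032, 0.189], [0.004, 0.092, 0.21], [0.002, 0.09, 0.219], [0.01, 0.089, 0.227], [-0.005, 0.092, 0.234], [-0.011, 0.09, 0.241], [-0.006, 0.099, 0.251], [-0.014, 0.066, 0.276], [-0.024, 0.065, 0.28], [0.012, 0.066, 0.283], [0.014, 0.066, 0.287], [-0.026, 0.066, 0.289], [0.01, 0.066, 0.292], [0.009, 0.082, 0.293], [0.011, 0.082, 0.293], [0.025, 0.067, 0.294], [0.02, 0.077, 0.294], [-0.016, 0.068, 0.295], [-0.024, 0.082, 0.297]]
```

```bash
python3 - <<'E'
from h import *
for n in ("side","scene"):
    im,P=cloud(n); q=P.reshape(-1,3)-C0; q=np.stack([q@CX,q@CY,q[:,2]],1)
    z=q[(abs(q[:,0])<.04)&(q[:,1]>.078)&(q[:,1]<.14)&(q[:,2]>.145)&(q[:,2]<.27)]
    print(n,len(z),np.histogram(z[:,2],bins=np.arange(.145,.27,.01)))
    for lo in (.17,.19,.21,.23): 
        k=z[(z[:,2]>lo)&(z[:,2]<lo+.02)]
        if len(k): print(lo,k.min(0).round(3),k.max(0).round(3))
import json
m=cv2.imread("pics/w2.png")
im,P=cloud("wrist"); cv2.imwrite("pics/w3.png",im)
E
```

```text
side 286 (array([18,  0,  0,  0,  0,  0, 38, 55, 64, 55, 43, 10]), array([0.145, 0.155, 0.165, 0.175, 0.185, 0.195, 0.205, 0.215, 0.225,
       0.235, 0.245, 0.255, 0.265]))
0.19 [-0.011  0.089  0.205] [0.008 0.093 0.21 ]
0.21 [-0.016  0.087  0.21 ] [0.014 0.101 0.23 ]
0.23 [-0.017  0.088  0.23 ] [0.016 0.096 0.25 ]
scene 37 (array([19,  0,  0,  0,  0,  0,  0,  0,  0,  1,  6,  0]), array([0.145, 0.155, 0.165, 0.175, 0.185, 0.195, 0.205, 0.215, 0.225,
       0.235, 0.245, 0.255, 0.265]))
0.23 [0.017 0.092 0.244] [0.019 0.105 0.248]
```

View pics/w3.png

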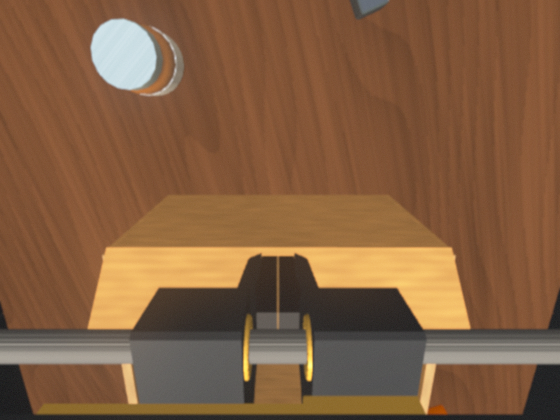

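The wrist view shows the flap unmoved (rows 195–250 is the outer end of the carton's +y flap/wall), with the closed fingers ending at (278,255). The side-view depth puts the fingertips about 26 mm higher than the reported TCP, so I'll check that.

```bash
python3 - <<'E'
from h import *
s=manip.observe(); R=Ro.from_quat(s["ee_rot"])
im,P=cloud("wrist"); m=optics.camera_model("wrist"); T=np.linalg.inv(m["world_to_cam"])
tool=R.inv().apply(P.reshape(-1,3)-s["tcp_pos"]).reshape(P.shape)
for v in range(250,330,8): print(v,[tool[v,u].round(3).tolist() for u in (262,278,294)])
print("cam in tool",R.inv().apply(T[:3,3]-s["tcp_pos"]),R.inv().apply(T[:3,:3]@[0,0,-1]))
K=m["camera_matrix"]; c=(m["world_to_cam"]@np.r_[s["tcp_pos"],1])[:3]; print("tcp px",K[0,2]+K[0,0]*c[0]/-c[2],K[1,2]-K[1,1]*c[1]/-c[2])
im,P=cloud("side"); sub=im[205:245,225:265]; d=P[205:245,225:265,2]
for r in range(205,245,2): print(r,im[r,242:248].mean(0).round(),P[r,245].round(3))
E
```

```text
250 [[-0.018, -0.011, 0.034], [-0.018, -0.001, 0.036], [-0.018, 0.01, 0.034]]
258 [[0.008, -0.008, -0.029], [0.008, -0.001, -0.029], [0.009, 0.007, -0.03]]
266 [[0.009, -0.008, -0.038], [0.008, -0.001, -0.038], [0.009, 0.006, -0.038]]
274 [[0.008, -0.008, -0.045], [0.008, -0.001, -0.044], [0.008, 0.006, -0.045]]
282 [[0.008, -0.007, -0.051], [0.005, -0.001, -0.046], [0.009, 0.006, -0.052]]
290 [[0.009, -0.007, -0.058], [0.001, -0.001, -0.046], [0.008, 0.006, -0.057]]
298 [[0.009, -0.007, -0.064], [-0.003, -0.001, -0.046], [0.009, 0.005, -0.063]]
306 [[0.008, -0.007, -0.068], [-0.006, -0.001, -0.047], [0.008, 0.005, -0.068]]
314 [[0.007, -0.006, -0.071], [-0.048, -0.001, 0.006], [0.008, 0.005, -0.073]]
322 [[0.004, -0.006, -0.072], [-0.052, -0.001, 0.004], [0.004, 0.005, -0.072]]
cam in tool [ 0.0799117  -0.00087339 -0.1731826 ] [-3.10289606e-01 -5.02981596e-04  9.50641945e-01]
tcp px 279.1419816419657 247.6157986965538
205 [75. 79. 91.] [ 0.556 -0.173  0.295]
207 [87. 88. 93.] [ 0.556 -0.176  0.294]
209 [86. 85. 90.] [ 0.555 -0.18   0.294]
211 [58. 59. 65.] [ 0.554 -0.183  0.291]
213 [58. 60. 66.] [ 0.554 -0.182  0.285]
215 [55. 58. 64.] [ 0.554 -0.182  0.28 ]
217 [52. 54. 62.] [ 0.553 -0.184  0.277]
219 [50. 53. 62.] [ 0.554 -0.158  0.24 ]
221 [48. 52. 62.] [ 0.554 -0.158  0.234]
223 [50. 52. 63.] [ 0.554 -0.157  0.228]
225 [50. 52. 64.] [ 0.553 -0.157  0.221]
227 [50. 53. 65.] [ 0.553 -0.158  0.217]
229 [48. 54. 68.] [ 0.553 -0.156  0.208]
231 [ 58.  87. 143.] [ 0.56  -0.001  0.   ]
233 [ 58.  88. 143.] [ 0.56  -0.005 -0.003]
235 [ 58.  89. 144.] [ 0.559 -0.014  0.001]
237 [ 59.  89. 144.] [ 0.558 -0.019 -0.001]
239 [ 60.  89. 146.] [ 0.557 -0.024 -0.002]
241 [ 60.  90. 145.] [ 0.556 -0.03  -0.002]
243 [ 59.  90. 144.] [ 0.555 -0.038  0.001]
```

Both cameras agree: the physical fingertips end about 27 mm short of the reported TCP, so the first pass only brushed over the flap. From here I'll use tip = TCP − 27 mm along the tool.

Request:
step_arm:
  steps:
    - {"dx": 0,"dy": 0,"dz": -0.05,"rx": 0,"ry": 0,"rz": 0,"claw": -1}
    - {"dx": -0.13,"dy": 0,"dz": -0.05,"rx": 0,"ry": 0,"rz": 0,"claw": -1}
    - {"dx": -0.252,"dy": 0,"dz": -0.05,"rx": 0,"ry": 0,"rz": 0,"claw": -1}
    - {"dx": -0.252,"dy": 0,"dz": -0.05,"rx": 0,"ry": 0,"rz": 0,"claw": -1}
    - {"dx": -0.252,"dy": 0,"dz": 0.03,"rx": 0,"ry": 0,"rz": 0,"claw": -1}
    - {"dx": -0.252,"dy": 0,"dz": 0.102,"rx": 0,"ry": 0,"rz": 0,"claw": -1}
    - {"dx": -0.252,"dy": 0,"dz": 0.102,"rx": 0,"ry": 0,"rz": 0,"claw": -1}

```text
time: 5.58
tcp_pos: [0.5254, -0.2418, 0.1357]
ee_rot: [0.793, 0.609, -0.001, -0.003]
ft_force: [0.6, -0.9, -0.1]
gripper_width: 0.003
finger_force: 0.0
```

```bash
cat >> h.py <<'E'
TIP=.027
def relt(x,y,z,s=None): return rel(c2w(x,y,z-TIP),s=s)
E
python3 - <<'E'
from h import *
s=manip.observe(); print(s["time"],w2c(s["tcp_pos"]),s["ft_force"])
for y,z in ((.020,.166),(.101,.177)): print(relt(0,y,z))
im,P=cloud("wrist")
im,f=flap("scene"); print(f)
E
```

```text
5.575 [-0.00142216  0.00137962  0.13570172] [ 0.56965826 -0.89510802 -0.09150957]
(array([ 0.0466,  0.0036, -0.0082]), array([-0.0016, -0.0007,  0.0004]))
(array([ 0.2491,  0.0037, -0.0352]), array([-0.0016, -0.0007,  0.0004]))
{'L': (1118, 0.886), 'R': (473, 0.812)}
```

Request:
step_arm:
  steps:
    - {"dx": 0.04,"dy": 0,"dz": 0,"rx": 0,"ry": 0,"rz": 0,"claw": -1}
    - {"dx": 0.06,"dy": 0,"dz": -0.012,"rx": 0,"ry": 0,"rz": 0,"claw": -1}
    - {"dx": 0.076,"dy": 0,"dz": -0.024,"rx": 0,"ry": 0,"rz": 0,"claw": -1}
    - {"dx": 0.09,"dy": 0,"dz": -0.033,"rx": 0,"ry": 0,"rz": 0,"claw": -1}

```text
time: 6.18
tcp_pos: [0.5367, -0.209, 0.1525]
ee_rot: [0.793, 0.609, 0.0, 0.001]
ft_force: [0.9, -1.3, 1.5]
gripper_width: 0.001
finger_force: 0.9
```

```bash
python3 - <<'E'
from h import *
s=manip.observe(); print(s["time"],w2c(s["tcp_pos"]),s["ft_force"])
for n in ("scene","side"): print(flap(n)[1])
E
```

```text
6.175 [0.00099843 0.03604976 0.15247565] [ 0.88189207 -1.34327861  1.45863841]
{'L': (766, 1.194), 'R': (704, 0.809)}
{'L': (195, 1.067), 'R': (2925, 0.84)}
```

The left flap is following (about 1.1 rad) with under 2 N. I'll continue along the arc.

Request:
step_arm:
  steps:
    - {"dx": 0.016,"dy": 0,"dz": -0.0085,"rx": 0,"ry": 0,"rz": 0,"claw": -1}
    - {"dx": 0.0325,"dy": 0,"dz": -0.015,"rx": 0,"ry": 0,"rz": 0,"claw": -1}
    - {"dx": 0.049,"dy": 0,"dz": -0.0195,"rx": 0,"ry": 0,"rz": 0,"claw": -1}
    - {"dx": 0.067,"dy": 0,"dz": -0.0225,"rx": 0,"ry": 0,"rz": 0,"claw": -1}
    - {"dx": 0.084,"dy": 0,"dz": -0.0235,"rx": 0,"ry": 0,"rz": 0,"claw": -1}
    - {"dx": 0.097,"dy": 0,"dz": -0.0235,"rx": 0,"ry": 0,"rz": 0,"claw": -1}
    - {"dx": 0.109,"dy": 0,"dz": -0.0215,"rx": 0,"ry": 0,"rz": 0,"claw": -1}
    - {"dx": 0.121,"dy": 0,"dz": -0.019,"rx": 0,"ry": 0,"rz": 0,"claw": -1}

```text
time: 7.28
tcp_pos: [0.5486, -0.1621, 0.1589]
ee_rot: [0.793, 0.609, -0.0, -0.0]
ft_force: [-0.4, -1.6, 0.7]
gripper_width: 0.008
finger_force: 0.6
```

Request:
step_arm:
  steps:
    - {"dx": 0.011,"dy": 0,"dz": 0.004,"rx": 0,"ry": 0,"rz": 0,"claw": -1}
    - {"dx": 0.022,"dy": 0,"dz": 0.009,"rx": 0,"ry": 0,"rz": 0,"claw": -1}
    - {"dx": 0.032,"dy": 0,"dz": 0.015,"rx": 0,"ry": 0,"rz": 0,"claw": -1}
    - {"dx": 0.042,"dy": 0,"dz": 0.022,"rx": 0,"ry": 0,"rz": 0,"claw": -1}
    - {"dx": 0.042,"dy": 0,"dz": 0.022,"rx": 0,"ry": 0,"rz": 0,"claw": -1}

```text
time: 7.9
tcp_pos: [0.5528, -0.1456, 0.1497]
ee_rot: [0.793, 0.609, -0.0, -0.0]
ft_force: [-0.1, 0.0, -0.9]
gripper_width: 0.01
finger_force: 0.0
```

```bash
python3 - <<'E'
from h import *
s=manip.observe(); print(s["time"],w2c(s["tcp_pos"]),s["ft_force"])
for n in ("scene","side"): print(flap(n)[1])
print(relt(0,.07,.21),relt(0,0,.23),relt(0,0,.163))
E
```

```text
7.9 [1.26069757e-04 1.01391606e-01 1.49680233e-01] [-0.05437863  0.00660947 -0.88875326]
{'L': (429, 2.315), 'R': (747, 0.803)}
{'L': (1881, 2.286), 'R': (2915, 0.839)}
(array([-0.0777, -0.0006, -0.0829]), array([-0.0002, -0.0001,  0.0003])) (array([-0.2527, -0.0008, -0.1329]), array([-0.0002, -0.0001,  0.0003])) (array([-0.2527, -0.0007,  0.0346]), array([-0.0002, -0.0001,  0.0003]))
```

Request:
step_arm:
  steps:
    - {"dx": -0.08,"dy": 0,"dz": -0.08,"rx": 0,"ry": 0,"rz": 0,"claw": -1}
    - {"dx": -0.17,"dy": 0,"dz": -0.12,"rx": 0,"ry": 0,"rz": 0,"claw": -1}
    - {"dx": -0.2535,"dy": 0,"dz": -0.1,"rx": 0,"ry": 0,"rz": 0,"claw": -1}
    - {"dx": -0.2535,"dy": 0,"dz": -0.03,"rx": 0,"ry": 0,"rz": 0,"claw": -1}
    - {"dx": -0.2535,"dy": 0,"dz": 0.031,"rx": 0,"ry": 0,"rz": 0,"claw": -1}
    - {"dx": -0.2535,"dy": 0,"dz": 0.031,"rx": 0,"ry": 0,"rz": 0,"claw": -1}

```text
time: 8.75
tcp_pos: [0.5252, -0.2432, 0.1356]
ee_rot: [0.793, 0.609, -0.001, -0.002]
ft_force: [-0.2, -0.5, 0.1]
gripper_width: 0.006
finger_force: 0.0
```

Request:
step_arm:
  steps:
    - {"dx": -0.04,"dy": 0,"dz": 0,"rx": 0,"ry": 0,"rz": 0,"claw": -1}
    - {"dx": -0.06,"dy": 0,"dz": -0.012,"rx": 0,"ry": 0,"rz": 0,"claw": -1}
    - {"dx": -0.076,"dy": 0,"dz": -0.024,"rx": 0,"ry": 0,"rz": 0,"claw": -1}
    - {"dx": -0.09,"dy": 0,"dz": -0.033,"rx": 0,"ry": 0,"rz": 0,"claw": -1}

```text
time: 9.25
tcp_pos: [0.5176, -0.2798, 0.1519]
ee_rot: [0.793, 0.609, 0.0, 0.001]
ft_force: [1.0, 0.2, -0.7]
gripper_width: 0.005
finger_force: 0.4
```

```bash
python3 - <<'E'
from h import *
s=manip.observe(); print(s["time"],w2c(s["tcp_pos"]),s["ft_force"])
for n in ("scene","side"): print(flap(n)[1])
E
```

```text
9.25 [ 0.00092493 -0.03729821  0.15188709] [ 1.03250872  0.15998062 -0.67994976]
{'L': (739, 2.312), 'R': (170, 1.147)}
{'L': (1164, 2.288), 'R': (2567, 1.198)}
```

Request:
step_arm:
  steps:
    - {"dx": -0.016,"dy": 0,"dz": -0.0085,"rx": 0,"ry": 0,"rz": 0,"claw": -1}
    - {"dx": -0.0325,"dy": 0,"dz": -0.015,"rx": 0,"ry": 0,"rz": 0,"claw": -1}
    - {"dx": -0.049,"dy": 0,"dz": -0.0195,"rx": 0,"ry": 0,"rz": 0,"claw": -1}
    - {"dx": -0.067,"dy": 0,"dz": -0.0225,"rx": 0,"ry": 0,"rz": 0,"claw": -1}
    - {"dx": -0.084,"dy": 0,"dz": -0.0235,"rx": 0,"ry": 0,"rz": 0,"claw": -1}
    - {"dx": -0.097,"dy": 0,"dz": -0.0235,"rx": 0,"ry": 0,"rz": 0,"claw": -1}
    - {"dx": -0.109,"dy": 0,"dz": -0.0215,"rx": 0,"ry": 0,"rz": 0,"claw": -1}
    - {"dx": -0.121,"dy": 0,"dz": -0.019,"rx": 0,"ry": 0,"rz": 0,"claw": -1}

```text
time: 10.35
tcp_pos: [0.5049, -0.3258, 0.1584]
ee_rot: [0.793, 0.609, 0.0, -0.0]
ft_force: [-0.0, 1.9, -0.5]
gripper_width: 0.007
finger_force: 0.5
```

Request:
step_arm:
  steps:
    - {"dx": -0.011,"dy": 0,"dz": 0.004,"rx": 0,"ry": 0,"rz": 0,"claw": -1}
    - {"dx": -0.022,"dy": 0,"dz": 0.009,"rx": 0,"ry": 0,"rz": 0,"claw": -1}
    - {"dx": -0.032,"dy": 0,"dz": 0.015,"rx": 0,"ry": 0,"rz": 0,"claw": -1}
    - {"dx": -0.042,"dy": 0,"dz": 0.022,"rx": 0,"ry": 0,"rz": 0,"claw": -1}
    - {"dx": -0.042,"dy": 0,"dz": 0.022,"rx": 0,"ry": 0,"rz": 0,"claw": -1}

```text
time: 10.98
tcp_pos: [0.5004, -0.3423, 0.1495]
ee_rot: [0.793, 0.609, -0.0, 0.0]
ft_force: [-0.1, 0.1, -0.4]
gripper_width: 0.008
finger_force: 0.0
```

Request:
step_arm:
  steps:
    - {"dx": 0.05,"dy": 0,"dz": -0.1,"rx": 0,"ry": 0,"rz": 0,"claw": -1}
    - {"dx": 0.1,"dy": -0.04,"dz": -0.25,"rx": 0,"ry": 0,"rz": 0,"claw": -0.2}
    - {"dx": 0.12,"dy": -0.1,"dz": -0.39,"rx": 0,"ry": 0,"rz": 0,"claw": 0.3}
    - {"dx": 0.12,"dy": -0.125,"dz": -0.45,"rx": 0,"ry": 0,"rz": 0,"claw": 0.3}
    - {"dx": 0.12,"dy": -0.125,"dz": -0.45,"rx": 0,"ry": 0,"rz": 0,"claw": 0.3}
    - {"dx": 0.12,"dy": -0.125,"dz": -0.45,"rx": 0,"ry": 0,"rz": 0,"claw": 0.3}

```text
time: 11.72
tcp_pos: [0.4645, -0.2825, 0.3281]
ee_rot: [0.793, 0.609, -0.0, -0.001]
ft_force: [0.2, -0.5, -0.4]
gripper_width: 0.546
finger_force: 0.0
```

```bash
python3 - <<'E'
from h import *
s=manip.observe(); print(s["time"],w2c(s["tcp_pos"]),s["ft_force"],s["gripper_width"])
for n in ("scene","side"): print(flap(n)[1])
im,P=cloud("wrist"); cv2.imwrite("pics/w4.png",im); m=optics.camera_model("wrist"); K=m["camera_matrix"]
q=P-C0; q=np.stack([q@CX,q@CY,q[...,2]],-1); 
for n,a,b in (("tube",.116,.13),("tin",.066,.08)):
    k=(q[...,2]>a)&(q[...,2]<b)&(abs(q[...,0])<.09)&(abs(q[...,1])<.06)
    if n=="tin": k&=q[...,0]>0
    z=q[k]; print(n,len(z),np.percentile(z,[1,50,99],axis=0).round(4).tolist(),cv2.minEnclosingCircle(z[:,:2].astype(np.float32)))
R=Ro.from_quat(s["ee_rot"])
tool=R.inv().apply(P.reshape(-1,3)-s["tcp_pos"]); z=tool[(abs(tool[:,1])<.06)&(abs(tool[:,0])<.012)&(tool[:,2]<.0)]; print("finger tip z in tool",np.percentile(z[:,2],[97,99,99.8]))
E
```

```text
11.725 [-0.04972936 -0.05360886  0.32811188] [ 0.17763921 -0.48692473 -0.40584068] 0.5463187323014027
{'L': (755, 2.31), 'R': (1236, 2.294)}
{'L': (1435, 2.288), 'R': (1346, 2.315)}
tube 513 [[-0.063, -0.0091, 0.1215], [-0.05, 0.0037, 0.1237], [-0.0379, 0.0172, 0.1256]] ((-0.050099946558475494, 0.003919127397239208), 0.013943794183433056)
tin 2004 [[0.0158, -0.0412, 0.0667], [0.0449, -0.0114, 0.0736], [0.0741, 0.0162, 0.0754]] ((0.045119185000658035, -0.012873836793005466), 0.03158305585384369)
finger tip z in tool [-0.03104209 -0.02811525 -0.02667186]
```

View pics/w4.png

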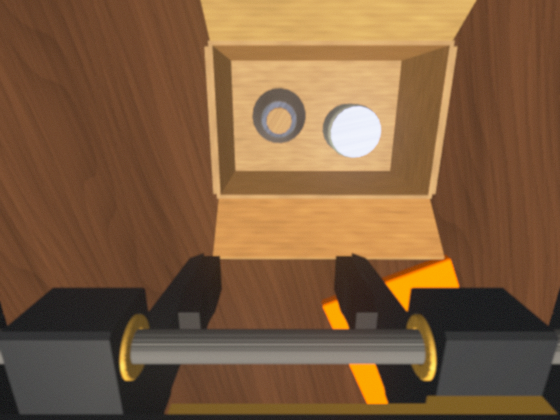

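Wrist view: both flaps lean outward (rows 0–42 and 197–258), the cone tube is at (278,118), and the tin at (355,130) is undisturbed. Now the grasp.

```bash
python3 - <<'E'
from h import *
for z in (.2,.099): print(relt(-.0503,.0038,z))
E
```

```text
(array([1.425e-01, 3.000e-04, 3.865e-01]), array([-0.001 , -0.0006,  0.0002]))
(array([0.1421, 0.0011, 0.639 ]), array([-0.001 , -0.0006,  0.0002]))
```

Request:
step_arm:
  steps:
    - {"dx": 0.143,"dy": 0,"dz": 0.05,"rx": 0,"ry": 0,"rz": 0,"claw": 0.3}
    - {"dx": 0.143,"dy": 0,"dz": 0.19,"rx": 0,"ry": 0,"rz": 0,"claw": 0.3}
    - {"dx": 0.143,"dy": 0,"dz": 0.33,"rx": 0,"ry": 0,"rz": 0,"claw": 0.3}
    - {"dx": 0.143,"dy": 0,"dz": 0.45,"rx": 0,"ry": 0,"rz": 0,"claw": 0.3}
    - {"dx": 0.143,"dy": 0,"dz": 0.54,"rx": 0,"ry": 0,"rz": 0,"claw": 0.3}
    - {"dx": 0.143,"dy": 0,"dz": 0.6,"rx": 0,"ry": 0,"rz": 0,"claw": 0.3}
    - {"dx": 0.143,"dy": 0,"dz": 0.638,"rx": 0,"ry": 0,"rz": 0,"claw": 0.3}
    - {"dx": 0.143,"dy": 0,"dz": 0.638,"rx": 0,"ry": 0,"rz": 0,"claw": 0.3}

```text
time: 12.88
tcp_pos: [0.4786, -0.2266, 0.073]
ee_rot: [0.793, 0.609, -0.0, -0.002]
ft_force: [-0.4, -0.1, 0.9]
gripper_width: 0.647
finger_force: 0.0
```

```bash
python3 - <<'E'
from h import *
s=manip.observe(); print(s["time"],w2c(s["tcp_pos"]),s["ft_force"],s["gripper_width"])
im,P=cloud("wrist")
q=P-C0; q=np.stack([q@CX,q@CY,q[...,2]],-1)
k=(q[...,2]>.119)&(q[...,2]<.129)&(np.hypot(q[...,0]+.05,q[...,1]-.004)<.02); z=q[k]; print(len(z),np.percentile(z,[2,50,98],axis=0).round(4).tolist() if len(z) else 0)
a,_=optics.camera("scene"); cv2.imwrite("pics/g1.png",np.hstack([cv2.resize(im,(400,300)),cv2.resize(a[120:262,90:280],(400,300))]))
E
```

```text
12.875 [-0.0505504   0.00395253  0.07301576] [-0.44373843 -0.14703005  0.87808935] 0.6468773152963293
3210 [[-0.0618, -0.0078, 0.1201], [-0.0494, 0.0059, 0.1247], [-0.0372, 0.0174, 0.1259]]
```

View pics/g1.png

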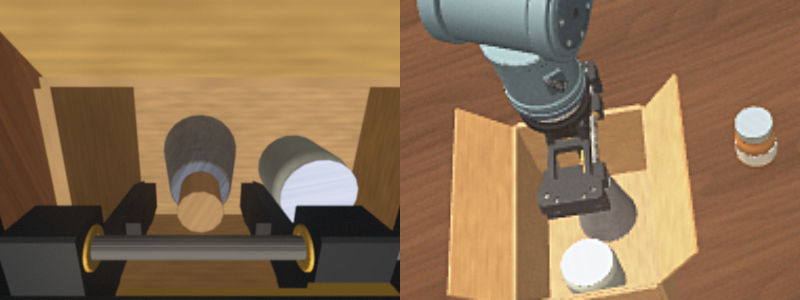

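The fingers straddle the tube ((200,210) in the left crop), clear of the tin. Next I close, check the grip, then lift.

Request:
step_arm:
  steps:
    - {"dx": 0,"dy": 0,"dz": 0,"rx": 0,"ry": 0,"rz": 0,"claw": 0}
    - {"dx": 0,"dy": 0,"dz": 0,"rx": 0,"ry": 0,"rz": 0,"claw": -0.4}
    - {"dx": 0,"dy": 0,"dz": 0,"rx": 0,"ry": 0,"rz": 0,"claw": -1}
    - {"dx": 0,"dy": 0,"dz": 0,"rx": 0,"ry": 0,"rz": 0,"claw": -1}
    - {"dx": 0,"dy": 0,"dz": 0,"rx": 0,"ry": 0,"rz": 0,"claw": -1}
    - {"dx": 0,"dy": 0,"dz": 0,"rx": 0,"ry": 0,"rz": 0,"claw": -1}

```text
time: 13.72
tcp_pos: [0.4797, -0.2275, 0.0749]
ee_rot: [0.793, 0.609, 0.0, 0.0]
ft_force: [-1.6, 0.5, 5.6]
gripper_width: 0.31
finger_force: 30.0
```

```bash
python3 - <<'E'
from h import *
s=manip.observe(); print(s["gripper_width"]*88,s["finger_force"],w2c(s["tcp_pos"]))
E
```

```text
27.24034062729182 30.00004207715392 [-0.04931375  0.00340241  0.07493849]
```

Request:
step_arm:
  steps:
    - {"dx": 0,"dy": 0,"dz": -0.03,"rx": 0,"ry": 0,"rz": 0,"claw": -1}
    - {"dx": 0,"dy": 0,"dz": -0.1,"rx": 0,"ry": 0,"rz": 0,"claw": -1}
    - {"dx": 0,"dy": 0,"dz": -0.18,"rx": 0,"ry": 0,"rz": 0,"claw": -1}
    - {"dx": 0,"dy": 0,"dz": -0.27,"rx": 0,"ry": 0,"rz": 0,"claw": -1}
    - {"dx": 0,"dy": 0,"dz": -0.36,"rx": 0,"ry": 0,"rz": 0,"claw": -1}
    - {"dx": 0,"dy": 0,"dz": -0.45,"rx": 0,"ry": 0,"rz": 0,"claw": -1}
    - {"dx": 0,"dy": 0,"dz": -0.53,"rx": 0,"ry": 0,"rz": 0,"claw": -1}
    - {"dx": 0,"dy": 0,"dz": -0.57,"rx": 0,"ry": 0,"rz": 0,"claw": -1}

```text
time: 14.72
tcp_pos: [0.4797, -0.2275, 0.3043]
ee_rot: [0.793, 0.609, 0.0, 0.001]
ft_force: [1.0, 1.2, -4.2]
gripper_width: 0.308
finger_force: 30.0
```

```bash
python3 - <<'E'
from h import *
s=manip.observe(); print(s["gripper_width"]*88,s["finger_force"],w2c(s["tcp_pos"]),s["ft_force"])
im,P=cloud("side"); q=P.reshape(-1,3); p=s["tcp_pos"]
z=q[(np.hypot(q[:,0]-p[0],q[:,1]-p[1])<.05)&(q[:,2]>.2)&(q[:,2]<.36)]
for a in np.arange(.2,.36,.01):
    k=z[(z[:,2]>=a)&(z[:,2]<a+.01)]
    if len(k): print(round(a,2),len(k),np.ptp(k[:,0]).round(3))
print(flap("scene")[1])
Rt=s["ee_rot"]; print(rel([.562,.2355,s["tcp_pos"][2]],Ro.from_quat(Rt)), s["joint_pos"])
E
```

```text
27.107145415798676 29.999909475445747 [-0.04924195  0.00343681  0.30426986] [ 0.98837135  1.24707778 -4.21062504]
0.23 71 0.075
0.24 226 0.074
0.25 205 0.07
0.26 207 0.065
0.27 194 0.062
0.28 181 0.057
0.29 182 0.054
0.3 180 0.051
0.31 162 0.046
0.32 215 0.042
0.33 133 0.057
0.34 167 0.057
0.35 318 0.059
{'L': (742, 2.312), 'R': (1239, 2.293)}
(array([ 1.1716, -0.1007, -0.0022]), array([ 0.0002,  0.0001, -0.    ])) [-6.66529391e-01  1.54830279e-02  1.59922768e+00  2.16673543e-05
  1.52493886e+00 -4.05483561e-01]
```

Request:
step_arm:
  steps:
    - {"dx": 0.06,"dy": -0.005,"dz": 0,"rx": 0,"ry": 0,"rz": 0,"claw": -1}
    - {"dx": 0.16,"dy": -0.014,"dz": 0,"rx": 0,"ry": 0,"rz": 0,"claw": -1}
    - {"dx": 0.28,"dy": -0.024,"dz": 0,"rx": 0,"ry": 0,"rz": 0,"claw": -1}
    - {"dx": 0.4,"dy": -0.034,"dz": 0,"rx": 0,"ry": 0,"rz": 0,"claw": -1}
    - {"dx": 0.52,"dy": -0.045,"dz": 0,"rx": 0,"ry": 0,"rz": 0,"claw": -1}
    - {"dx": 0.64,"dy": -0.055,"dz": 0,"rx": 0,"ry": 0,"rz": 0,"claw": -1}
    - {"dx": 0.74,"dy": -0.064,"dz": 0,"rx": 0,"ry": 0,"rz": 0,"claw": -1}
    - {"dx": 0.82,"dy": -0.07,"dz": 0,"rx": 0,"ry": 0,"rz": 0,"claw": -1}

```text
time: 15.82
tcp_pos: [0.5362, 0.0986, 0.3002]
ee_rot: [0.793, 0.609, -0.001, -0.001]
ft_force: [-0.0, -0.2, -3.8]
gripper_width: 0.302
finger_force: 30.0
```

Request:
step_arm:
  steps:
    - {"dx": 0.08,"dy": -0.01,"dz": 0,"rx": 0,"ry": 0,"rz": 0,"claw": -1}
    - {"dx": 0.12,"dy": -0.02,"dz": 0,"rx": 0,"ry": 0,"rz": 0,"claw": -1}
    - {"dx": 0.15,"dy": -0.03,"dz": 0,"rx": 0,"ry": 0,"rz": 0,"claw": -1}
    - {"dx": 0.15,"dy": -0.03,"dz": 0,"rx": 0,"ry": 0,"rz": 0,"claw": -1}
    - {"dx": 0.15,"dy": -0.03,"dz": 0,"rx": 0,"ry": 0,"rz": 0,"claw": -1}

```text
time: 16.45
tcp_pos: [0.541, 0.157, 0.3024]
ee_rot: [0.793, 0.609, -0.0, 0.0]
ft_force: [0.7, 0.2, -3.3]
gripper_width: 0.31
finger_force: 30.0
```

```bash
python3 - <<'E'
from h import *
s=manip.observe(); print(s["time"],s["gripper_width"]*88,s["tcp_pos"],s["ft_force"])
im,P=cloud("wrist"); cv2.imwrite("pics/w5.png",im)
q=P.reshape(-1,3)
for lab,(lo,hi) in (("top",(.012,.022)),):
    k=(q[:,2]>lo)&(q[:,2]<hi)&(np.hypot(q[:,0]-.562,q[:,1]-.235)<.08); z=q[k]; print(len(z),np.median(z[:,2]),np.percentile(z,[.5,99.5],axis=0).round(4).tolist(),cv2.minEnclosingCircle(z[:,:2].astype(np.float32)))
    # light plywood only
    g=im.reshape(-1,3)[k].min(1)>140; z=z[g]; print("ply",len(z),np.percentile(z,[.5,99.5],axis=0).round(4).tolist(),cv2.minEnclosingCircle(z[:,:2].astype(np.float32)))
for n in ("scene","side"):
    im2,P2=cloud(n); q=P2.reshape(-1,3); k=(q[:,2]>.010)&(q[:,2]<.022)&(np.hypot(q[:,0]-.562,q[:,1]-.235)<.07)&(im2.reshape(-1,3).min(1)>140); z=q[k]
    print(n,len(z),np.percentile(z,[1,99],axis=0).round(4).tolist(),cv2.minEnclosingCircle(z[:,:2].astype(np.float32)))
E
```

```text
16.45 27.277034339189512 [0.54099    0.15704409 0.30244697] [ 0.70537878  0.24323569 -3.31194089]
4469 0.015619722890578613 [[0.5148, 0.1913, 0.0134], [0.6065, 0.2831, 0.0178]] ((0.561485767364502, 0.23651374876499176), 0.04897785931825638)
ply 4468 [[0.5148, 0.1913, 0.0134], [0.6065, 0.2831, 0.0178]] ((0.560647189617157, 0.2370213270187378), 0.048025283962488174)
scene 718 [[0.5177, 0.1931, 0.0112], [0.608, 0.2839, 0.0191]] ((0.5615975856781006, 0.23852545022964478), 0.050455573946237564)
side 652 [[0.5145, 0.1905, 0.0107], [0.6051, 0.2819, 0.0189]] ((0.5599067211151123, 0.23735296726226807), 0.05043892562389374)
```

View pics/w5.png

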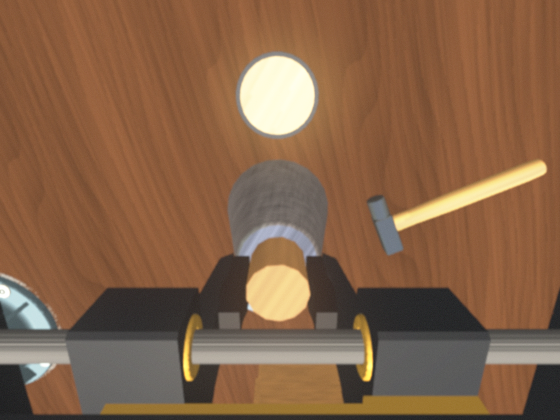

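Wrist view: the stand is at (278,95), clear and flat. The cone hangs straight from the tube at (278,290), and the hammer at (385,225) is untouched. Stand centre by three cameras: about (0.561, 0.237), top z ≈ 0.016.

```bash
python3 - <<'E'
from h import *
s=manip.observe(); R=Ro.from_quat(s["ee_rot"])
for z in (.302,.107): print(rel([.561,.237,z],DOWN))
# cone axis tilt from side+wrist+scene points: fit circle centres by height
pts=[]
for n in ("side","scene"):
    im,P=cloud(n); q=P.reshape(-1,3)-s["tcp_pos"]; 
    z=q[(np.hypot(q[:,0],q[:,1])<.05)&(q[:,2]>-.068)&(q[:,2]<.015)]; pts.append(z); print(n,len(z))
z=np.vstack(pts)
from scipy.optimize import least_squares
def f(p): 
    h=z[:,2]+.0709; r=.038-.018*h/.09
    return np.hypot(z[:,0]-p[0]-p[2]*(h-.04),z[:,1]-p[1]-p[3]*(h-.04))-r-p[4]
r=least_squares(f,[0,0,0,0,0],loss="soft_l1",f_scale=.002); print(r.x)
E
```

```text
(array([ 0.2058, -0.0037,  0.0016]), array([ 0.0001,  0.    , -0.0001]))
(array([ 0.2059, -0.0039,  0.4891]), array([ 0.0001,  0.    , -0.0001]))
side 1008
scene 826
[-0.00079525  0.00279275  0.00795974 -0.0151548   0.00215866]
```

Request:
step_arm:
  steps:
    - {"dx": 0.1,"dy": -0.002,"dz": 0,"rx": 0,"ry": 0,"rz": 0,"claw": -1}
    - {"dx": 0.204,"dy": -0.004,"dz": 0.04,"rx": 0,"ry": 0,"rz": 0,"claw": -1}
    - {"dx": 0.204,"dy": -0.004,"dz": 0.12,"rx": 0,"ry": 0,"rz": 0,"claw": -1}
    - {"dx": 0.204,"dy": -0.004,"dz": 0.22,"rx": 0,"ry": 0,"rz": 0,"claw": -1}
    - {"dx": 0.204,"dy": -0.004,"dz": 0.32,"rx": 0,"ry": 0,"rz": 0,"claw": -1}
    - {"dx": 0.204,"dy": -0.004,"dz": 0.42,"rx": 0,"ry": 0,"rz": 0,"claw": -1}
    - {"dx": 0.204,"dy": -0.004,"dz": 0.489,"rx": 0,"ry": 0,"rz": 0,"claw": -1}
    - {"dx": 0.204,"dy": -0.004,"dz": 0.489,"rx": 0,"ry": 0,"rz": 0,"claw": -1}

```text
time: 17.7
tcp_pos: [0.5585, 0.2364, 0.1043]
ee_rot: [0.793, 0.609, -0.003, -0.001]
ft_force: [-0.4, 0.0, -2.8]
gripper_width: 0.308
finger_force: 30.0
```

Request:
step_arm:
  steps:
    - {"dx": 0,"dy": 0,"dz": 0,"rx": 0,"ry": 0,"rz": 0,"claw": -1}
    - {"dx": 0,"dy": 0,"dz": 0,"rx": 0,"ry": 0,"rz": 0,"claw": -1}

```text
time: 17.95
tcp_pos: [0.5619, 0.2374, 0.109]
ee_rot: [0.793, 0.609, 0.002, 0.001]
ft_force: [-1.1, 0.6, -3.1]
gripper_width: 0.31
finger_force: 30.0
```

```bash
python3 - <<'E'
from h import *
from scipy.optimize import least_squares
s=manip.observe(); print(s["time"],s["gripper_width"]*88,s["tcp_pos"],s["ft_force"],rel([.561,.237,.087]))
for n in ("side","scene"):
    im,P=cloud(n); q=P.reshape(-1,3)-s["tcp_pos"]
    z=q[(np.hypot(q[:,0],q[:,1])<.05)&(q[:,2]>-.067)&(q[:,2]<.01)]; w=P.reshape(-1,3); t=w[(np.hypot(w[:,0]-.561,w[:,1]-.237)<.05)&(w[:,2]>.011)&(w[:,2]<.022)]
    print(n,len(z),"cone zmin",np.sort((q[(np.hypot(q[:,0],q[:,1])<.041)&(q[:,2]>-.08)][:,2]+s["tcp_pos"][2]))[:20:5],"top",np.median(t[:,2]))
E
```

```text
17.95 27.288333788455507 [0.56190075 0.23737702 0.10897403] [-1.12415486  0.61099    -3.08070307] (array([-0.0016, -0.0021,  0.0549]), array([ 0.001 , -0.0005,  0.0002]))
side 608 cone zmin [0.03549321 0.03856461 0.03959037 0.04050611] top 0.014889143489613343
scene 482 cone zmin [0.03751637 0.04031616 0.04129032 0.04182521] top 0.014906436953035285
```

Request:
step_arm:
  steps:
    - {"dx": 0,"dy": 0,"dz": 0.01,"rx": 0,"ry": 0,"rz": 0,"claw": -1}
    - {"dx": 0,"dy": 0,"dz": 0.02,"rx": 0,"ry": 0,"rz": 0,"claw": -1}
    - {"dx": 0,"dy": 0,"dz": 0.03,"rx": 0,"ry": 0,"rz": 0,"claw": -1}
    - {"dx": 0,"dy": 0,"dz": 0.036,"rx": 0,"ry": 0,"rz": 0,"claw": -1}
    - {"dx": 0,"dy": 0,"dz": 0.041,"rx": 0,"ry": 0,"rz": 0,"claw": -1}
    - {"dx": 0,"dy": 0,"dz": 0.045,"rx": 0,"ry": 0,"rz": 0,"claw": -1}
    - {"dx": 0,"dy": 0,"dz": 0.045,"rx": 0,"ry": 0,"rz": 0,"claw": -1}
    - {"dx": 0,"dy": 0,"dz": 0.045,"rx": 0,"ry": 0,"rz": 0,"claw": -1}

```text
time: 19.05
tcp_pos: [0.5606, 0.2371, 0.089]
ee_rot: [0.793, 0.609, 0.0, 0.0]
ft_force: [0.3, -0.2, -3.0]
gripper_width: 0.313
finger_force: 30.0
```

Request:
step_arm:
  steps:
    - {"dx": 0,"dy": 0,"dz": 0.003,"rx": 0,"ry": 0,"rz": 0,"claw": -1}
    - {"dx": 0,"dy": 0,"dz": 0.005,"rx": 0,"ry": 0,"rz": 0,"claw": -1}
    - {"dx": 0,"dy": 0,"dz": 0.005,"rx": 0,"ry": 0,"rz": 0,"claw": -1}

```text
time: 19.42
tcp_pos: [0.5606, 0.2373, 0.0871]
ee_rot: [0.793, 0.609, 0.0, -0.0]
ft_force: [0.2, 1.1, -1.2]
gripper_width: 0.306
finger_force: 30.0
```

```bash
python3 - <<'E'
from h import *
s=manip.observe(); print(s["tcp_pos"],s["ft_force"])
E
```

```text
[0.56059432 0.237251   0.08713579] [ 0.17805071  1.10683139 -1.21854677]
```

Force is starting to unload, so contact has just been made at the expected height. I'll lower about 0.8 mm more, then release slowly.

Request:
step_arm:
  steps:
    - {"dx": 0,"dy": 0,"dz": 0.002,"rx": 0,"ry": 0,"rz": 0,"claw": -1}
    - {"dx": 0,"dy": 0,"dz": 0.002,"rx": 0,"ry": 0,"rz": 0,"claw": -1}
    - {"dx": 0,"dy": 0,"dz": 0.002,"rx": 0,"ry": 0,"rz": 0,"claw": -1}

```text
time: 19.8
tcp_pos: [0.5608, 0.2374, 0.0871]
ee_rot: [0.793, 0.609, 0.0, 0.0]
ft_force: [-3.7, 0.5, 5.5]
gripper_width: 0.31
finger_force: 30.0
```

Request:
step_arm:
  steps:
    - {"dx": 0,"dy": 0,"dz": 0,"rx": 0,"ry": 0,"rz": 0,"claw": -0.3}
    - {"dx": 0,"dy": 0,"dz": 0,"rx": 0,"ry": 0,"rz": 0,"claw": -0.1}
    - {"dx": 0,"dy": 0,"dz": 0,"rx": 0,"ry": 0,"rz": 0,"claw": 0.1}
    - {"dx": 0,"dy": 0,"dz": 0,"rx": 0,"ry": 0,"rz": 0,"claw": 0.3}
    - {"dx": 0,"dy": 0,"dz": 0,"rx": 0,"ry": 0,"rz": 0,"claw": 0.3}
    - {"dx": 0,"dy": 0,"dz": 0,"rx": 0,"ry": 0,"rz": 0,"claw": 0.3}

```text
time: 20.55
tcp_pos: [0.5605, 0.2371, 0.0861]
ee_rot: [0.793, 0.609, -0.0, 0.0]
ft_force: [0.1, 0.1, -0.8]
gripper_width: 0.65
finger_force: 0.0
```

Request:
step_arm:
  steps:
    - {"dx": 0,"dy": 0,"dz": -0.04,"rx": 0,"ry": 0,"rz": 0,"claw": 0.3}
    - {"dx": 0,"dy": 0,"dz": -0.1,"rx": 0,"ry": 0,"rz": 0,"claw": 0.3}
    - {"dx": 0,"dy": 0,"dz": -0.18,"rx": 0,"ry": 0,"rz": 0,"claw": 0.3}
    - {"dx": 0,"dy": 0,"dz": -0.28,"rx": 0,"ry": 0,"rz": 0,"claw": 0.3}
    - {"dx": -0.1,"dy": 0,"dz": -0.38,"rx": 0,"ry": 0,"rz": 0,"claw": 0.3}
    - {"dx": -0.2,"dy": 0,"dz": -0.42,"rx": 0,"ry": 0,"rz": 0,"claw": 0.3}
    - {"dx": -0.2,"dy": 0,"dz": -0.42,"rx": 0,"ry": 0,"rz": 0,"claw": 0.3}

```text
time: 21.42
tcp_pos: [0.5408, 0.1582, 0.2575]
ee_rot: [0.794, 0.608, 0.002, 0.002]
ft_force: [0.2, 0.0, -0.4]
gripper_width: 0.65
finger_force: 0.0
```

```bash
python3 - <<'E'
from h import *
s=manip.observe(); print(s["time"],s["tcp_pos"],s["ft_force"],s["gripper_width"])
im,P=cloud("wrist"); b,_=optics.camera("side"); cv2.imwrite("pics/end.png",np.hstack([cv2.resize(im,(400,300)),cv2.resize(b[120:380,90:430],(400,300))]))
q=P.reshape(-1,3); k=(np.hypot(q[:,0]-.561,q[:,1]-.237)<.04)
z=q[k&(q[:,2]>.128)&(q[:,2]<.145)]; print("tube top",len(z),np.median(z[:,2]),cv2.minEnclosingCircle(z[:,:2].astype(np.float32)))
for n in ("scene","side"): print(flap(n)[1])
E
```

```text
21.425 [0.54082427 0.15817405 0.25746192] [ 0.16079863  0.02541525 -0.43175699] 0.6504670312752382
tube top 890 0.1340583804628852 ((0.5588018894195557, 0.23957176506519318), 0.013971982523798943)
{'L': (739, 2.312), 'R': (1239, 2.294)}
{'L': (2070, 2.286), 'R': (1340, 2.315)}
```

View pics/end.png

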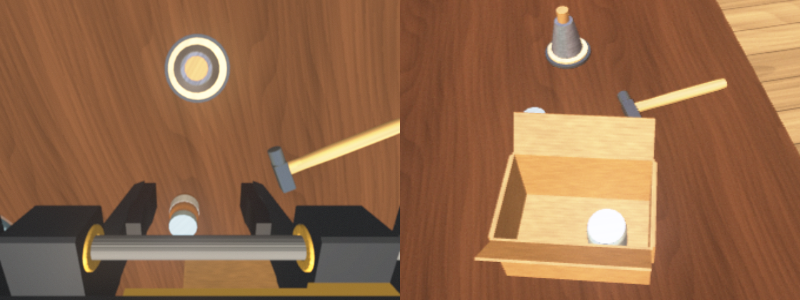

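The cone stands upright and centred on the stand ((197,68) left, (565,40) right). Both flaps are open, and the tin, jar and hammer are in place with the arm clear, so I'm handing in.

```bash
python3 - <<'E'
from h import *
print(job.finish_job())
E
```

```text
the job is handed in; nothing more can be done
None
```

I handed the job in at about 21 s, with no verdict shown: the cone stands upright about 3 mm from the stand's centre, both flaps are open to about 2.3 rad, and nothing else looks moved. The fingertips really end about 27 mm short of the reported TCP, so my first flap pass missed with about 1 N of force and I corrected for that afterwards.

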